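# Load the spout rinser

## Task

The bottling spouts need rinsing. Lift the rinse cabinet's drop guard by its black cross handle and hang its slotted bar in the catch notch so that the guard stays up by itself; then pull the spigot rack fully out, push every steel spout sleeve on the bench fully home and upright on a spigot of its own, and slide the rack fully back in with the guard still hung up. Finally unhook the guard and lower it by hand, gently and not dropped, until it is fully shut, leaving the other things on the bench where they are.

Things in the scene. Friction and masses are not known exactly. Their poses are not given: they have to be found in the camera images.
- cabinet: Fixed steel rinse cabinet, 300 mm wide, roof at 140 mm, interior behind its front; a grey pump box on the roof (90 to 170 mm behind the guard plane) rises to 175 mm. Two guide posts (260 mm tall, 22 mm wide) stand at y = +-150 mm. Origin on the bench, at the middle of the guard plane. Axes: x into the cabinet (away from the robot), y to the left, z up.
- guard (a joint): Vertical slide of the drop guard, m: 0 = shut, grows upward to 0.130 at the stop. Clear panel in a dark frame, 274 mm wide, 95 mm tall, 6 mm thick, in the cabinet plane x = 0; shut, it spans heights 30 to 125 mm, just over the rack's deck, and keeps the rack in. 0.5 kg, falls if let go. Hung in the catch it reads 0.090.
- strap (a joint): Hinge of the guard's slotted bar, rad: 0 = upright, grows as the bar leans out towards the robot (cabinet -x), to 0.6; slightly stiff, stays leaning where it is left. Starts leaning 0.3 to 0.45. The hinge line runs along cabinet y, in the cabinet frame at x = -12 mm, z = 60 mm + guard joint. The bar carries the guard: lifting its handle lifts the guard.
- bridge (a point): Underside middle of the bridge that closes the top of the bar's slot; it rests on the notch floor when hung. 100 mm above the hinge, at cabinet y = -100 mm. The bar is a flat aluminium strap 48 mm wide, 6 mm thick; its closed slot is 32 mm wide, from 56 to 100 mm above the hinge; the bridge is 10 mm tall.
- guard_grip (a point): Grip point at the middle of the black cross handle, a round bar 14 mm thick along cabinet y, on the slotted bar 125 mm above the hinge, reaching from cabinet y = -120 to +50 mm (clear of the bar from -70). Frame turns with the bar (z up along it).
- notch (a point): Floor of the fixed catch's notch, for the bridge: cabinet x -12, y -100, z 250 mm. A steel arm 14 mm wide, 12 mm thick comes forward from a post over the guard; its 22 mm long notch lies between lips 12 mm high, the front one ending 17 mm nearer the robot. The bar must lean out over 0.25 rad to pass up or down before it; with the guard at 0.105 to 0.115 the bridge clears the lips.
- rack (a joint): Slide of the spigot rack, m: 0 = fully in, grows as it is pulled out towards the robot (cabinet -x), stop at 0.150. Light friction (about 3 N), stays where it is left. The rack is a grey deck 165 x 252 mm, top at 24 mm height, with five white spigots in a row across it.
- rack_grip (a point): Grip point at the middle of the rack's dark bridge handle: a round bar 12 mm thick, 90 mm long along cabinet y, centre 65 mm above the bench; 80 mm in front of the guard plane when the rack is in. Moves with the rack.
- spigot0 (a point): Seat of spigot 0 (0 to 4 towards cabinet +y, 52 mm apart): centre of the top face of its 4 mm shoulder, 28 mm above the bench, where a sleeve's lower end comes to rest when fully home. The upright spigot is 26 mm in diameter, stands 40 mm above this point, its top 12 mm tapered to 12 mm. Rack fully in: 35 mm behind the guard plane; fully out: 115 mm in front. Axes as the cabinet.
- spigot1 (a point): Seat of spigot 1 (0 to 4 towards cabinet +y, 52 mm apart): centre of the top face of its 4 mm shoulder, 28 mm above the bench, where a sleeve's lower end comes to rest when fully home. The upright spigot is 26 mm in diameter, stands 40 mm above this point, its top 12 mm tapered to 12 mm. Rack fully in: 35 mm behind the guard plane; fully out: 115 mm in front. Axes as the cabinet.
- spigot2 (a point): Seat of spigot 2 (0 to 4 towards cabinet +y, 52 mm apart): centre of the top face of its 4 mm shoulder, 28 mm above the bench, where a sleeve's lower end comes to rest when fully home. The upright spigot is 26 mm in diameter, stands 40 mm above this point, its top 12 mm tapered to 12 mm. Rack fully in: 35 mm behind the guard plane; fully out: 115 mm in front. Axes as the cabinet.
- spigot3 (a point): Seat of spigot 3 (0 to 4 towards cabinet +y, 52 mm apart): centre of the top face of its 4 mm shoulder, 28 mm above the bench, where a sleeve's lower end comes to rest when fully home. The upright spigot is 26 mm in diameter, stands 40 mm above this point, its top 12 mm tapered to 12 mm. Rack fully in: 35 mm behind the guard plane; fully out: 115 mm in front. Axes as the cabinet.
- spigot4 (a point): Seat of spigot 4 (0 to 4 towards cabinet +y, 52 mm apart): centre of the top face of its 4 mm shoulder, 28 mm above the bench, where a sleeve's lower end comes to rest when fully home. The upright spigot is 26 mm in diameter, stands 40 mm above this point, its top 12 mm tapered to 12 mm. Rack fully in: 35 mm behind the guard plane; fully out: 115 mm in front. Axes as the cabinet.
- sleeve0: Steel spout sleeve, loose, standing upright on the bench: a plain tube 44 mm outside, 30 mm bore, 46 mm tall, open at both ends, about 90 g. Origin at the centre of its lower end, z along the tube. Three to five are present; all are alike.
- sleeve1: Steel spout sleeve, loose, standing upright on the bench: a plain tube 44 mm outside, 30 mm bore, 46 mm tall, open at both ends, about 90 g. Origin at the centre of its lower end, z along the tube. Three to five are present; all are alike.
- sleeve2: Steel spout sleeve, loose, standing upright on the bench: a plain tube 44 mm outside, 30 mm bore, 46 mm tall, open at both ends, about 90 g. Origin at the centre of its lower end, z along the tube. Three to five are present; all are alike.
- sleeve3: Steel spout sleeve, loose, standing upright on the bench: a plain tube 44 mm outside, 30 mm bore, 46 mm tall, open at both ends, about 90 g. Origin at the centre of its lower end, z along the tube. Three to five are present; all are alike.
- sleeve4: Steel spout sleeve, loose, standing upright on the bench: a plain tube 44 mm outside, 30 mm bore, 46 mm tall, open at both ends, about 90 g. Origin at the centre of its lower end, z along the tube. Three to five are present; all are alike.
- bung: Bystander: black rubber bung, 42 mm across, 32 mm tall, among the sleeves; leave it.
- corkjar: Bystander: small amber jar with steel lid, 52 mm across, 70 mm tall, near the sleeves on the robot's side; leave it.
- wine: Bystander: green half bottle of wine, 62 mm across, 240 mm tall, standing right of the cabinet.
- beaker: Bystander: glass beaker, 72 mm across, 100 mm tall, left of the cabinet.
- capbox: Bystander: cardboard box 100 x 80 x 50 mm, at the left.
- brush: Bystander: brush lying at the right.

How it is judged:
On the way, in this order (a step that is already met when the one before it is completed fails the run):
1. the guard hangs by its slotted bar in the catch notch, let go (value of joint guard between 0.082 and 0.098 m and value of joint strap below 0.12 rad and distance between the grasp point and guard_grip above 0.06 m), for 0.4 s.
2. the rack is pulled fully out under the hung guard (value of joint guard between 0.082 and 0.098 m and value of joint strap below 0.12 rad and value of joint rack above 0.138 m), for 0.2 s.
3. every sleeve is fully home on a spigot, rack out, guard hung (value of joint guard between 0.082 and 0.098 m and value of joint strap below 0.12 rad and value of joint rack above 0.12 m and ((horizontal distance between sleeve0 and spigot0 below 0.005 m and z of sleeve0 in the frame of spigot0 between -0.004 and 0.004 m and angle between sleeve0's own z axis and vertical below 0.12 rad) or (horizontal distance between sleeve0 and spigot1 below 0.005 m and z of sleeve0 in the frame of spigot1 between -0.004 and 0.004 m and angle between sleeve0's own z axis and vertical below 0.12 rad) or (horizontal distance between sleeve0 and spigot2 below 0.005 m and z of sleeve0 in the frame of spigot2 between -0.004 and 0.004 m and angle between sleeve0's own z axis and vertical below 0.12 rad) or (horizontal distance between sleeve0 and spigot3 below 0.005 m and z of sleeve0 in the frame of spigot3 between -0.004 and 0.004 m and angle between sleeve0's own z axis and vertical below 0.12 rad) or (horizontal distance between sleeve0 and spigot4 below 0.005 m and z of sleeve0 in the frame of spigot4 between -0.004 and 0.004 m and angle between sleeve0's own z axis and vertical below 0.12 rad)) and ((horizontal distance between sleeve1 and spigot0 below 0.005 m and z of sleeve1 in the frame of spigot0 between -0.004 and 0.004 m and angle between sleeve1's own z axis and vertical below 0.12 rad) or (horizontal distance between sleeve1 and spigot1 below 0.005 m and z of sleeve1 in the frame of spigot1 between -0.004 and 0.004 m and angle between sleeve1's own z axis and vertical below 0.12 rad) or (horizontal distance between sleeve1 and spigot2 below 0.005 m and z of sleeve1 in the frame of spigot2 between -0.004 and 0.004 m and angle between sleeve1's own z axis and vertical below 0.12 rad) or (horizontal distance between sleeve1 and spigot3 below 0.005 m and z of sleeve1 in the frame of spigot3 between -0.004 and 0.004 m and angle between sleeve1's own z axis and vertical below 0.12 rad) or (horizontal distance between sleeve1 and spigot4 below 0.005 m and z of sleeve1 in the frame of spigot4 between -0.004 and 0.004 m and angle between sleeve1's own z axis and vertical below 0.12 rad)) and ((horizontal distance between sleeve2 and spigot0 below 0.005 m and z of sleeve2 in the frame of spigot0 between -0.004 and 0.004 m and angle between sleeve2's own z axis and vertical below 0.12 rad) or (horizontal distance between sleeve2 and spigot1 below 0.005 m and z of sleeve2 in the frame of spigot1 between -0.004 and 0.004 m and angle between sleeve2's own z axis and vertical below 0.12 rad) or (horizontal distance between sleeve2 and spigot2 below 0.005 m and z of sleeve2 in the frame of spigot2 between -0.004 and 0.004 m and angle between sleeve2's own z axis and vertical below 0.12 rad) or (horizontal distance between sleeve2 and spigot3 below 0.005 m and z of sleeve2 in the frame of spigot3 between -0.004 and 0.004 m and angle between sleeve2's own z axis and vertical below 0.12 rad) or (horizontal distance between sleeve2 and spigot4 below 0.005 m and z of sleeve2 in the frame of spigot4 between -0.004 and 0.004 m and angle between sleeve2's own z axis and vertical below 0.12 rad)) and ((horizontal distance between sleeve3 and spigot0 below 0.005 m and z of sleeve3 in the frame of spigot0 between -0.004 and 0.004 m and angle between sleeve3's own z axis and vertical below 0.12 rad) or (horizontal distance between sleeve3 and spigot1 below 0.005 m and z of sleeve3 in the frame of spigot1 between -0.004 and 0.004 m and angle between sleeve3's own z axis and vertical below 0.12 rad) or (horizontal distance between sleeve3 and spigot2 below 0.005 m and z of sleeve3 in the frame of spigot2 between -0.004 and 0.004 m and angle between sleeve3's own z axis and vertical below 0.12 rad) or (horizontal distance between sleeve3 and spigot3 below 0.005 m and z of sleeve3 in the frame of spigot3 between -0.004 and 0.004 m and angle between sleeve3's own z axis and vertical below 0.12 rad) or (horizontal distance between sleeve3 and spigot4 below 0.005 m and z of sleeve3 in the frame of spigot4 between -0.004 and 0.004 m and angle between sleeve3's own z axis and vertical below 0.12 rad)) and ((horizontal distance between sleeve4 and spigot0 below 0.005 m and z of sleeve4 in the frame of spigot0 between -0.004 and 0.004 m and angle between sleeve4's own z axis and vertical below 0.12 rad) or (horizontal distance between sleeve4 and spigot1 below 0.005 m and z of sleeve4 in the frame of spigot1 between -0.004 and 0.004 m and angle between sleeve4's own z axis and vertical below 0.12 rad) or (horizontal distance between sleeve4 and spigot2 below 0.005 m and z of sleeve4 in the frame of spigot2 between -0.004 and 0.004 m and angle between sleeve4's own z axis and vertical below 0.12 rad) or (horizontal distance between sleeve4 and spigot3 below 0.005 m and z of sleeve4 in the frame of spigot3 between -0.004 and 0.004 m and angle between sleeve4's own z axis and vertical below 0.12 rad) or (horizontal distance between sleeve4 and spigot4 below 0.005 m and z of sleeve4 in the frame of spigot4 between -0.004 and 0.004 m and angle between sleeve4's own z axis and vertical below 0.12 rad))), for 0.3 s.
4. the loaded rack is slid fully in, guard still hung (value of joint guard between 0.082 and 0.098 m and value of joint strap below 0.12 rad and value of joint rack below 0.008 m), for 0.2 s.
At the end, for the whole second after the job is handed in: The guard is shut (within 6 mm), the rack is in (within 8 mm), and every sleeve present is upright on a spigot of its own, centred within 5 mm and seated within 4 mm (value of joint guard below 0.006 m and value of joint rack below 0.008 m and ((horizontal distance between sleeve0 and spigot0 below 0.005 m and z of sleeve0 in the frame of spigot0 between -0.004 and 0.004 m and angle between sleeve0's own z axis and vertical below 0.12 rad) or (horizontal distance between sleeve0 and spigot1 below 0.005 m and z of sleeve0 in the frame of spigot1 between -0.004 and 0.004 m and angle between sleeve0's own z axis and vertical below 0.12 rad) or (horizontal distance between sleeve0 and spigot2 below 0.005 m and z of sleeve0 in the frame of spigot2 between -0.004 and 0.004 m and angle between sleeve0's own z axis and vertical below 0.12 rad) or (horizontal distance between sleeve0 and spigot3 below 0.005 m and z of sleeve0 in the frame of spigot3 between -0.004 and 0.004 m and angle between sleeve0's own z axis and vertical below 0.12 rad) or (horizontal distance between sleeve0 and spigot4 below 0.005 m and z of sleeve0 in the frame of spigot4 between -0.004 and 0.004 m and angle between sleeve0's own z axis and vertical below 0.12 rad)) and ((horizontal distance between sleeve1 and spigot0 below 0.005 m and z of sleeve1 in the frame of spigot0 between -0.004 and 0.004 m and angle between sleeve1's own z axis and vertical below 0.12 rad) or (horizontal distance between sleeve1 and spigot1 below 0.005 m and z of sleeve1 in the frame of spigot1 between -0.004 and 0.004 m and angle between sleeve1's own z axis and vertical below 0.12 rad) or (horizontal distance between sleeve1 and spigot2 below 0.005 m and z of sleeve1 in the frame of spigot2 between -0.004 and 0.004 m and angle between sleeve1's own z axis and vertical below 0.12 rad) or (horizontal distance between sleeve1 and spigot3 below 0.005 m and z of sleeve1 in the frame of spigot3 between -0.004 and 0.004 m and angle between sleeve1's own z axis and vertical below 0.12 rad) or (horizontal distance between sleeve1 and spigot4 below 0.005 m and z of sleeve1 in the frame of spigot4 between -0.004 and 0.004 m and angle between sleeve1's own z axis and vertical below 0.12 rad)) and ((horizontal distance between sleeve2 and spigot0 below 0.005 m and z of sleeve2 in the frame of spigot0 between -0.004 and 0.004 m and angle between sleeve2's own z axis and vertical below 0.12 rad) or (horizontal distance between sleeve2 and spigot1 below 0.005 m and z of sleeve2 in the frame of spigot1 between -0.004 and 0.004 m and angle between sleeve2's own z axis and vertical below 0.12 rad) or (horizontal distance between sleeve2 and spigot2 below 0.005 m and z of sleeve2 in the frame of spigot2 between -0.004 and 0.004 m and angle between sleeve2's own z axis and vertical below 0.12 rad) or (horizontal distance between sleeve2 and spigot3 below 0.005 m and z of sleeve2 in the frame of spigot3 between -0.004 and 0.004 m and angle between sleeve2's own z axis and vertical below 0.12 rad) or (horizontal distance between sleeve2 and spigot4 below 0.005 m and z of sleeve2 in the frame of spigot4 between -0.004 and 0.004 m and angle between sleeve2's own z axis and vertical below 0.12 rad)) and ((horizontal distance between sleeve3 and spigot0 below 0.005 m and z of sleeve3 in the frame of spigot0 between -0.004 and 0.004 m and angle between sleeve3's own z axis and vertical below 0.12 rad) or (horizontal distance between sleeve3 and spigot1 below 0.005 m and z of sleeve3 in the frame of spigot1 between -0.004 and 0.004 m and angle between sleeve3's own z axis and vertical below 0.12 rad) or (horizontal distance between sleeve3 and spigot2 below 0.005 m and z of sleeve3 in the frame of spigot2 between -0.004 and 0.004 m and angle between sleeve3's own z axis and vertical below 0.12 rad) or (horizontal distance between sleeve3 and spigot3 below 0.005 m and z of sleeve3 in the frame of spigot3 between -0.004 and 0.004 m and angle between sleeve3's own z axis and vertical below 0.12 rad) or (horizontal distance between sleeve3 and spigot4 below 0.005 m and z of sleeve3 in the frame of spigot4 between -0.004 and 0.004 m and angle between sleeve3's own z axis and vertical below 0.12 rad)) and ((horizontal distance between sleeve4 and spigot0 below 0.005 m and z of sleeve4 in the frame of spigot0 between -0.004 and 0.004 m and angle between sleeve4's own z axis and vertical below 0.12 rad) or (horizontal distance between sleeve4 and spigot1 below 0.005 m and z of sleeve4 in the frame of spigot1 between -0.004 and 0.004 m and angle between sleeve4's own z axis and vertical below 0.12 rad) or (horizontal distance between sleeve4 and spigot2 below 0.005 m and z of sleeve4 in the frame of spigot2 between -0.004 and 0.004 m and angle between sleeve4's own z axis and vertical below 0.12 rad) or (horizontal distance between sleeve4 and spigot3 below 0.005 m and z of sleeve4 in the frame of spigot3 between -0.004 and 0.004 m and angle between sleeve4's own z axis and vertical below 0.12 rad) or (horizontal distance between sleeve4 and spigot4 below 0.005 m and z of sleeve4 in the frame of spigot4 between -0.004 and 0.004 m and angle between sleeve4's own z axis and vertical below 0.12 rad))); the robot touches nothing.
It fails at once if the guard is dropped (falls faster than 0.6 m/s) (velocity of joint guard below -0.6 m/s).
It fails at once if a bystander is pushed more than 60 mm or knocked over (distance of any of bung, corkjar, wine, beaker, capbox, brush from where it was at the start of the episode above 0.06 m or angle between any of bung, corkjar, wine, beaker, capbox's own z axis and vertical above 0.7 rad).
Of sleeve0, sleeve1, sleeve2, sleeve3, sleeve4 only 3 to 5 are there at a start; the rules pass over those that are not, and their reading is None.
At some moment in a run one of sleeve0, sleeve1, sleeve2, sleeve3, sleeve4 may be knocked a few centimetres aside while the robot is not near it.
It also fails if it takes over 210 s, if anything falls off the work surface, if the arm or the gripper's body presses on something with over 40 N, if the wrist force passes 120 N, or if a joint passes its speed limit or range.

## Robot

A 6-joint arm with a two-finger parallel gripper is mounted at the origin on the work surface. World frame = base frame: x ahead of the robot, y to its left, z up, the work surface at z = 0. Lengths are in m, angles in rad, forces in N, time in s.
With the tool pointing down it reaches from about 0.25 to 0.8 m from the base axis. Payload 8.5 kg.
Tool frame: the origin (TCP) lies on the centre line of the jaws, within the pads' length; the fingertips stand ahead of it and the grasp point (between the pads) lies 8 mm behind it (r.nose_length is the z of the fingertips in the tool frame, in m); z points along the fingers, y is the direction in which the jaws open and shut (so a half turn about z gives the same grasp; the last joint's range is limited). The gripper opens to 85 mm and grips with 20 to 120 N. Pads are 22 mm wide; open, the fingers measure 114 mm over their backs; the gripper's body (76 mm by 85 mm) begins 54 mm behind the grasp point. The pads swing forward as they close: fully open they stand 13 mm farther back than shut.
Start: joints at [1.268, 0.238, -0.013, 1.319, 0, 1.571], TCP at [0.157, 0.501, 0.242] pointing down, gripper open.
Joint ranges: [-2.66, 2.66], [-1.03, 1.9], [-1.14, 1.46], [-1.82, 2.27], [-1.45, 1.34], [-3.14, 3.14]. Speed limits (rad/s): [2.22, 2.22, 2.79, 3.14, 3.14, 3.14].

## Interface

Orientations are given as a unit quaternion [w, x, y, z].
In Python, from bench import r gives the robot as it stands. The module is installed in compiled form; this text tells all that it offers. Calls block until the motion is done:
- r.goto(position, orientation): joint-space move of the TCP to a pose.
- r.move_l(position, ori=None, vel=0.15, force_limit=None): straight line of the TCP; ori=None keeps the orientation; vel is the mean speed in m/s. With force_limit (N) it stops when the force on the tool has changed by that much, and returns True; else False.
- r.move_j(angles): joint-space move.
- r.grip(opening, f_grip=None): finger opening in m; f_grip is the grip in N (None keeps the last); returns when the fingers have stopped.
- r.hold(seconds).
- r.ik(position, orientation): joint angles nearest the present ones, or None.
- r.get_state(): the state.
- r.grab_frame(name): name is "scene" or "top" or "wrist"; returns (picture, depth): 420x560x3 uint8, red, green, blue; 420x560 float32, m along the optical axis (not along the pixel's ray), 0 where there is no reading.
- r.camera_model(name): a dict with "fx", "fy", "cx", "cy" (pixels), "dist" ([k1, k2, p1, p2, k3] as OpenCV has them; the pictures are not rectified), "world_from_camera" (4x4, takes a point from camera to world coordinates). Camera axes: x right, y down, z forward; pixel columns grow to the right and rows downward; lengths in m; the calibration is good to about 2 mm. A picture is of the moment at which its call begins: read the wrist's pose just before it. camera_model takes no time and is no camera call; for the wrist camera it gives the pose at the moment of the call.
A pose or a line that the arm cannot do raises r.IKError and nothing moves.
- r.finish_job(): hands the job in, once; it reports no verdict.
The state is a dict: "clock": time; "q": joint angles; "joint_vel": joint speeds; "tau": joint torques, N m; "ee_pos": TCP position; "tcp_rot": TCP orientation; "wrist_force": force on the tool from outside, world axes, zero at the start; "moment": the same for the moment, N m; "finger_gap": finger opening in m.
Only numpy, scipy, OpenCV 4.12 (cv2) and the standard library are available. Lean on these libraries where they do the work, as an engineer would, in place of code of your own. Each camera call takes 0.05 s, during which the arm holds its last target. There are 200 camera calls.

## Working session

There is one attempt and no reset: what is moved stays moved. The work goes in short steps, each a Python script; the robot and the scene stay as the last script left them, time stands still between calls to the robot, and variables do not carry over. Pictures are saved under pics/ and viewed, about 12 in all and at most 16, crops included, and the job is handed in when it is done.

```bash
mkdir -p pics; ls
cat > h.py <<'E'
import numpy as np, cv2
from bench import r
from scipy.spatial.transform import Rotation as R
def snap(n,f=None):
    m=r.camera_model(n); im,d=r.grab_frame(n)
    if f: cv2.imwrite('pics/'+f+'.png',im[:,:,::-1])
    return im,d,m
def cloud(d,m):
    h,w=d.shape
    K=np.array([[m['fx'],0,m['cx']],[0,m['fy'],m['cy']],[0,0,1.]])
    u,v=np.meshgrid(np.arange(w),np.arange(h))
    p=cv2.undistortPoints(np.stack([u,v],-1).reshape(-1,1,2).astype(np.float64),K,np.array(m['dist'],float)).reshape(h,w,2)
    T=np.array(m['world_from_camera'])
    P=np.dstack([p*d[...,None],d])
    W=P@T[:3,:3].T+T[:3,3]
    W[d<=0]=np.nan
    rays=np.dstack([p,np.ones((h,w))])@T[:3,:3].T
    return W,rays,T[:3,3]
E
python3 - <<'E'
from h import *
for n in ['scene','top']:
    im,d,m=snap(n,n+'0'); print(n,np.round(m['world_from_camera'],3).tolist(),m['fx'],(d>0).mean()); np.savez('/tmp/'+n,im=im,d=d)
print(r.get_state(),r.nose_length)
E
```

```text
pics
scene [[-0.586, 0.564, -0.582, 1.055], [0.811, 0.401, -0.427, 0.439], [-0.007, -0.722, -0.692, 0.788], [0.0, 0.0, 0.0, 1.0]] 379.9830756672929 0.9959353741496598
top [[-0.015, -0.997, 0.073, 0.439], [-1.0, 0.014, -0.015, 0.041], [0.014, -0.073, -0.997, 1.265], [0.0, 0.0, 0.0, 1.0]] 461.3454690761705 0.9961224489795918
{'clock': 0.1, 'q': array([ 1.26799511e+00,  2.38736024e-01, -1.41587970e-02,  1.31920001e+00,
       -9.32557886e-06,  1.57083044e+00]), 'joint_vel': array([1.07068873e-03, 1.70430218e-04, 3.67187813e-03, 5.51629814e-05,
       2.36853264e-03, 1.37491222e-03]), 'tau': array([-4.79342489e-04, -5.39721286e+01,  3.46998274e+01,  1.34038174e-02,
       -8.97885730e-05,  3.53265330e-05]), 'ee_pos': array([0.15644966, 0.5007768 , 0.24173825]), 'tcp_rot': array([-9.33015594e-05,  1.50839694e-01,  9.88558023e-01, -6.42529411e-04]), 'wrist_force': array([ 0.63512603, -0.14361784,  0.57097599]), 'moment': array([-0.05428996, -0.01330735,  0.02690835]), 'finger_gap': 0.085229224001086} 0.011
```

View pics/top0.png

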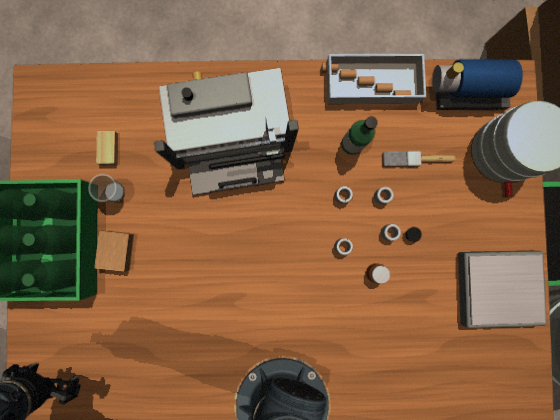

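View pics/scene0.png

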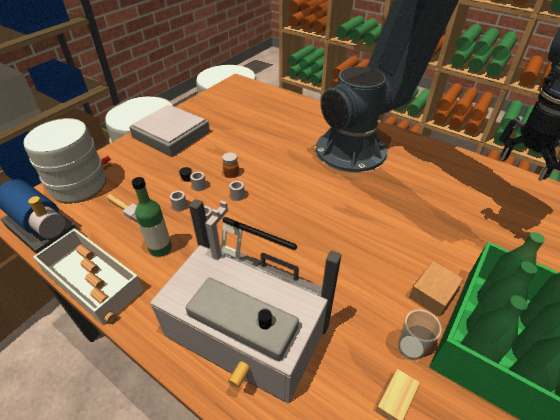

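Run:
```python
from h import *
for n in ['top']:
    z=np.load('/tmp/'+n+'.npz'); m=r.camera_model(n); W,rays,o=cloud(z['d'],m); im=z['im']
    X,Y,Z=W[...,0],W[...,1],W[...,2]
    print('table z',np.nanmedian(Z[300:360,350:450]))
    uu,vv=np.meshgrid(np.arange(560),np.arange(420))
    cab=(uu>145)&(uu<310)&(vv>60)&(vv<205)
    for lo,hi in [(0.132,0.148),(0.168,0.182),(0.25,0.27)]:
        mk=(cab&(Z>lo)&(Z<hi)).astype(np.uint8)
        nc,lab,st,_=cv2.connectedComponentsWithStats(mk)
        for i in range(1,nc):
            if st[i,4]>25:
                p=W[lab==i][:,:2].astype(np.float32); (c,s,a)=cv2.minAreaRect(p)
                print(lo,st[i].tolist(),np.round(c,4),np.round(s,4),a, 'mean',p.mean(0).round(4))
                if st[i,4]>1000: print(np.round(cv2.boxPoints((c,s,a)),4).tolist())
    # sleeves
    reg=(uu>310)&(uu<440)&(vv>170)&(vv<300)
    mk=(reg&(Z>0.022)).astype(np.uint8)
    nc,lab,st,_=cv2.connectedComponentsWithStats(mk)
    for i in range(1,nc):
        if st[i,4]>25:
            zt=np.nanpercentile(Z[lab==i],90); q=W[(lab==i)&(Z>zt-.008)]
            (c,rad)=cv2.minEnclosingCircle(q[:,:2].astype(np.float32))
            print('obj',st[i].tolist(),zt.round(4),np.round(c,4),round(rad,4),q.mean(0).round(4))
    big=cv2.resize(im[60:210,140:320],None,fx=4.4,fy=4,interpolation=cv2.INTER_CUBIC)
    cv2.imwrite('pics/cab_top.png',cv2.cvtColor(big,cv2.COLOR_RGB2BGR))
```

```text
table z -0.000271503628101577
0.132 [159, 68, 131, 94, 5325] [0.756  0.1359] [0.1934 0.3143] 8.305051803588867 mean [0.748  0.1207]
[[0.6377000212669373, 0.2773999869823456], [0.6830999851226807, -0.03359999880194664], [0.8744000196456909, -0.00559999980032444], [0.8289999961853027, 0.3052999973297119]]
0.168 [167, 72, 85, 44, 2509] [0.7971 0.1709] [0.0822 0.2007] 8.423718452453613 mean [0.7956 0.1677]
[[0.7418000102043152, 0.26420000195503235], [0.7712000012397766, 0.065700002014637], [0.8525000214576721, 0.07769999653100967], [0.8230999708175659, 0.27619999647140503]]
0.25 [288, 120, 11, 12, 112] [ 0.6935 -0.0261] [0.0236 0.0216] 9.234847068786621 mean [ 0.6927 -0.0261]
0.25 [267, 122, 9, 20, 82] [0.6817 0.0226] [0.0444 0.0137] 7.642880439758301 mean [0.6785 0.022 ]
0.25 [154, 141, 11, 12, 113] [0.6513 0.2707] [0.0243 0.0232] 6.323965072631836 mean [0.6504 0.2702]
obj [335, 186, 18, 17, 158] 0.0487 [ 0.5611 -0.174 ] 0.0224 [ 0.5615 -0.1751  0.0457]
obj [376, 186, 18, 17, 167] 0.0479 [ 0.5584 -0.2843] 0.0221 [ 0.5583 -0.2843  0.0453]
obj [383, 224, 18, 16, 170] 0.0481 [ 0.4575 -0.3004] 0.0218 [ 0.4583 -0.2996  0.0454]
obj [406, 227, 16, 15, 184] 0.0353 [ 0.4514 -0.361 ] 0.0209 [ 0.451  -0.3607  0.0322]
obj [335, 238, 18, 17, 151] 0.0478 [ 0.4221 -0.1711] 0.022 [ 0.4224 -0.1716  0.0453]
obj [368, 264, 22, 20, 351] 0.0723 [ 0.3482 -0.26  ] 0.0233 [ 0.3482 -0.2597  0.0697]
```

View pics/cab_top.png

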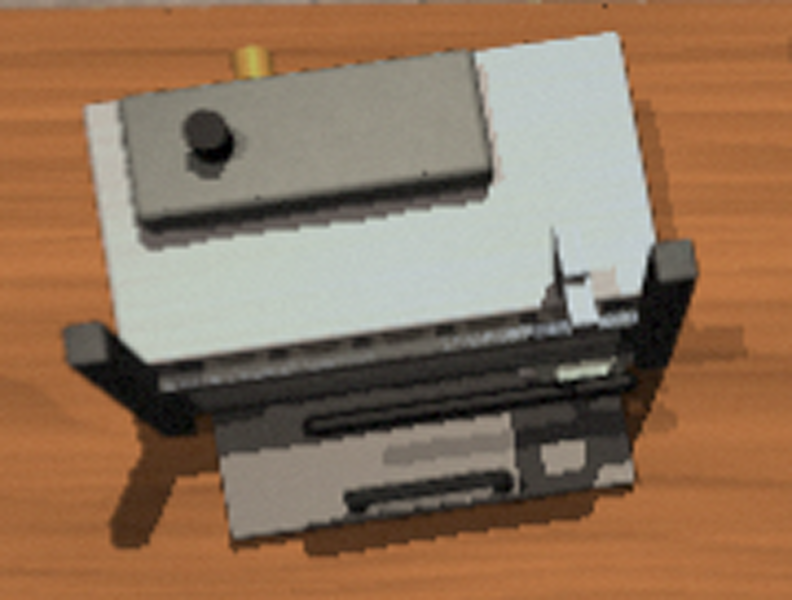

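```bash
cat >> h.py <<'E'
YAW=0.1425; O=np.array([0.6724,0.1223,0.]); C=np.array([[np.cos(YAW),-np.sin(YAW),0],[np.sin(YAW),np.cos(YAW),0],[0,0,1]])
w=lambda x,y,z: O+C@np.array([x,y,z])           # cabinet -> world
tocab=lambda P:(P-O)@C
def ori(tilt=0.,yaw=YAW,flip=False):
    # tool z down, tilted by tilt towards cabinet +x; jaws along cabinet x
    c,s=np.cos(yaw),np.sin(yaw); ex=np.array([c,s,0]); ez=np.array([0,0,1.])
    z=np.sin(tilt)*ex-np.cos(tilt)*ez; y=np.cos(tilt)*ex+np.sin(tilt)*ez
    if flip: y=-y
    x=np.cross(y,z); q=R.from_matrix(np.column_stack([x,y,z])).as_quat()
    return q[[3,0,1,2]]
def tcp(p,q,back=0.008):   # TCP for grasp point at p
    return np.asarray(p)+R.from_quat(np.asarray(q)[[1,2,3,0]]).as_matrix()[:,2]*back
E
python3 - <<'E'
from h import *
z=np.load('/tmp/top.npz'); W,_,_=cloud(z['d'],r.camera_model('top')); P=tocab(W); im=z['im'].astype(int)
dark=im.max(-1)<60
k=dark&(P[...,2]>.155)&(P[...,2]<.205)&(P[...,0]<-.03)&(P[...,0]>-.09)&(P[...,1]>-.06)&(P[...,1]<.06)
p=P[k]; print('handle',k.sum(),np.nanmedian(p,0),np.nanpercentile(p,[3,97],axis=0))
k=dark&(P[...,2]>.055)&(P[...,2]<.09)&(P[...,0]<-.06)&(P[...,0]>-.11)&(abs(P[...,1])<.06)
p=P[k]; print('rackh',k.sum(),np.nanmedian(p,0),np.nanpercentile(p,[3,97],axis=0))
for fl in (0,1):
  q=ori(flip=fl); print(fl,[r.ik(tcp(w(x,-.01,zz),q),q) for x,zz in [(-.06,.26),(-.06,.175),(-.012,.30)]])
  q=ori(.4,flip=fl); print([r.ik(tcp(w(x,0,.065),q),q) for x in (-.08,-.23)])
print(r.get_state()['q'])
E
```

```text
handle 284 [-0.04863167 -0.00267546  0.18451874] [[-0.05418572 -0.05627605  0.17917123]
 [-0.04135909  0.05049082  0.18850819]]
rackh 132 [-0.08001145 -0.00155818  0.06983561] [[-0.08374056 -0.04635956  0.06356375]
 [-0.07595476  0.04520622  0.07440622]]
0 [array([0.16748435, 0.40891363, 0.2608872 , 1.4227699 , 0.        ,
       1.59578067]), array([0.16748435, 0.43711101, 0.0878719 , 1.22155722, 0.        ,
       1.59578067]), array([0.16569763, 0.50165272, 0.51333315, 1.58247675, 0.        ,
       1.59399396])]
[array([ 0.19453778,  0.28738801, -0.58036721,  0.30352674, -0.02025671,
        1.61873285]), array([ 0.21736397,  0.06595499, -0.88627754,  0.21956888, -0.0291303 ,
        1.63977013])]
1 [array([ 0.16748435,  0.40891363,  0.2608872 ,  1.4227699 ,  0.        ,
       -1.54581198]), array([ 0.16748435,  0.43711101,  0.0878719 ,  1.22155722,  0.        ,
       -1.54581198]), array([ 0.16569763,  0.50165272,  0.51333315,  1.58247675,  0.        ,
       -1.54759869])]
[array([ 0.19453778,  0.28738801, -0.58036721,  0.30352674, -0.02025671,
       -1.5228598 ]), array([ 0.21736397,  0.06595499, -0.88627754,  0.21956888, -0.0291303 ,
       -1.50182252])]
[ 1.26799511e+00  2.38736024e-01 -1.41587970e-02  1.31920001e+00
 -9.32557886e-06  1.57083044e+00]
```

```bash
cat >> h.py <<'E'
def hp(g,th,y=-.01): return w(-.012-.125*np.sin(th),y,.06+g+.125*np.cos(th))
def f(): s=r.get_state(); return np.round(s['wrist_force'],1),round(float(s['finger_gap']),4),round(s['clock'],1)
E
python3 - <<'E'
from h import *
q=ori()
r.grip(.05,60)
r.goto(tcp(hp(.10,.30),q),q)
print(r.move_l(tcp(hp(0,.30),q),q,.15,15),f())
r.grip(0.0,60); print(f())
snap('scene','grip')
for g,th in [(.03,.42),(.112,.42)]:
    r.move_l(tcp(hp(g,th),q),q,.08); print(g,th,f())
snap('scene','lift')
E
```

```text
False (array([ 0. , -0.1, -0. ]), 0.0501, 3.6)
(array([-1.5,  0.2,  6. ]), 0.0122, 4.0)
0.03 0.42 (array([ 6.3,  1.3, -6.1]), 0.0121, 4.5)
0.112 0.42 (array([ 6.1,  0.9, -6. ]), 0.0119, 5.7)
```

View pics/lift.png

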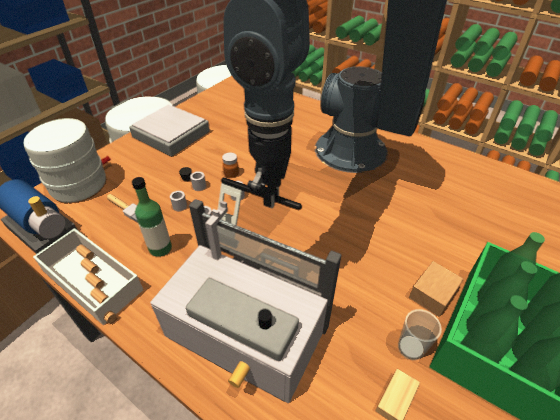

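The guard is up with the bar leaning out (handle at about px 265,195). I'll hook it now.

Run:
```python
from h import *
q=ori()
for g,th in [(.112,.25),(.112,.12),(.112,0.0)]:
    r.move_l(tcp(hp(g,th),q),q,.06); print(g,th,f())
print(r.move_l(tcp(hp(.086,0),q),q,.04,6),f(),tocab(r.get_state()['ee_pos']).round(4))
snap('scene','hook')
```

```text
0.112 0.25 (array([ 0.6, -0.8, -6.7]), 0.0116, 6.3)
0.112 0.12 (array([ 1.3, -1.3, -6.8]), 0.0118, 6.7)
0.112 0.0 (array([-1.3, -1.1, -7. ]), 0.0118, 7.1)
True (array([ 0.7, -1. ,  5.1]), 0.0119, 7.6) [-0.0123 -0.01    0.271 ]
```

```bash
python3 -c "
import cv2; i=cv2.imread('pics/hook.png')[150:330,140:360]; cv2.imwrite('pics/hook_c.png',cv2.resize(i,None,fx=3.3,fy=3.3,interpolation=2))"
```

```text
(no output)
```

View pics/hook_c.png

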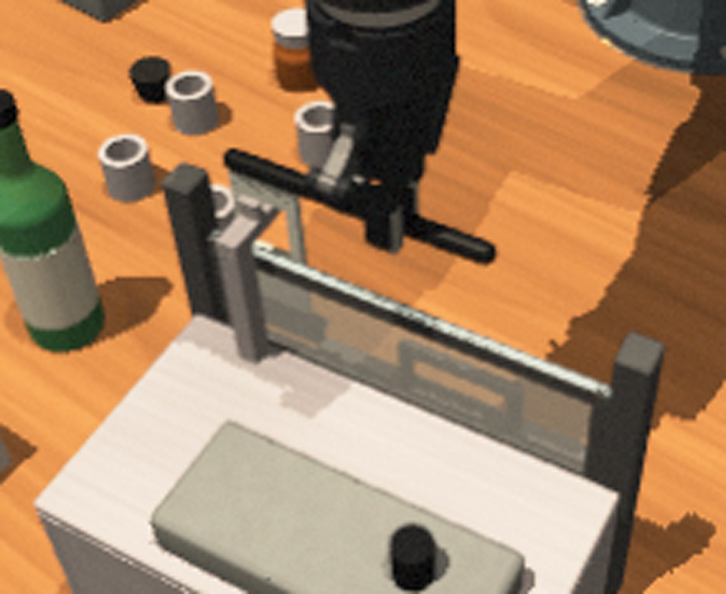

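Run:
```python
from h import *
q=ori()
r.grip(.045); print(f())
r.move_l(tcp(w(-.012,-.01,.36),q),q,.15)
r.hold(.2)
q2=ori(.4)
r.goto(tcp(w(-.16,0,.30),q2),q2); r.hold(.3)
im,d,m=snap('top'); W,_,_=cloud(d,m); P=tocab(W)
k=(im.max(-1)<60)&(P[...,2]>.2)&(P[...,0]<.04)&(P[...,0]>-.09)&(P[...,1]>-.06)&(P[...,1]<.06)
print('handle',k.sum(),np.nanmedian(P[k],0),np.nanpercentile(P[k],[3,97],axis=0))
snap('scene','hung')
```

```text
(array([ 1. , -0.2, -0.3]), 0.0449, 8.1)
handle 277 [-0.0149199   0.00482505  0.27978621] [[-0.0201417  -0.05499666  0.27391613]
 [-0.0079273   0.05099897  0.28396752]]
```

View pics/hung.png

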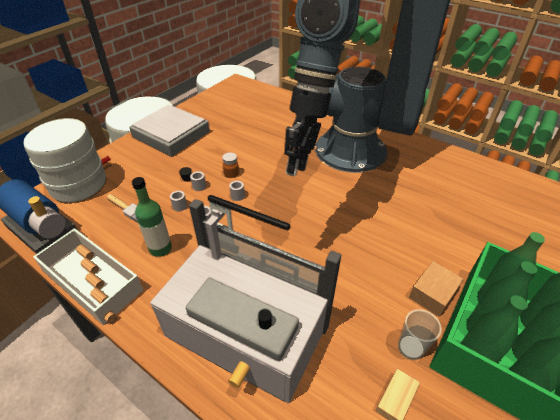

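Run:
```python
from h import *
q=ori(.4); d=R.from_quat(q[[1,2,3,0]]).as_matrix()[:,2]
g=w(-.08,0,.066)
r.move_l(tcp(g-d*.13,q),q,.2)
print(r.move_l(tcp(g,q),q,.1,12),f())
r.grip(0,50); print(f())
print(r.move_l(tcp(w(-.2315,0,.066),q),q,.1,25),f(),tocab(tcp(r.get_state()['ee_pos'],q,-.008)))
r.hold(.3); print(f())
r.grip(.05)
r.move_l(tcp(w(-.2315,0,.066)-d*.12,q),q,.2)
r.goto(tcp(w(-.30,-.2,.30),ori()),ori())
im,dd,m=snap('top','out'); W,_,_=cloud(dd,m); P=tocab(W)
k=(im.max(-1)<60)&(P[...,2]>.055)&(P[...,2]<.09)&(P[...,0]<-.18)&(P[...,0]>-.26)&(abs(P[...,1])<.06)
print('rackh',k.sum(),np.nanmedian(P[k],0))
for i in range(5):
    k=(P[...,2]>.055)&(P[...,2]<.085)&(abs(P[...,1]-(i-2)*.052)<.018)&(abs(P[...,0]+.115)<.025)
    print(i,k.sum(),np.nanmean(P[k],0).round(4) if k.any() else '', (np.nanpercentile(P[k],[2,98],axis=0).mean(0)).round(4) if k.any() else '')
k=(im.max(-1)<60)&(P[...,2]>.2)&(P[...,0]<.04)&(P[...,0]>-.09)&(P[...,1]>-.06)&(P[...,1]<.06)
print('handle',np.nanmedian(P[k],0))
```

```text
False (array([-0.9, -0.5,  0.5]), 0.0452, 12.6)
(array([-1.7, -0.6,  5.6]), 0.0105, 13.0)
True (array([ 4.3,  1. , -5. ]), 0.0101, 14.4) [-2.29329042e-01 -7.92846178e-05  6.67705017e-02]
(array([-2.1, -0.2, -0.8]), 0.0103, 14.7)
rackh 4 [-0.23318513 -0.01829391  0.06470229]
0 69 [-0.1134 -0.1044  0.0635] [-0.113  -0.1044  0.0641]
1 66 [-0.1132 -0.0525  0.0633] [-0.1131 -0.0518  0.063 ]
2 73 [-0.1139 -0.0012  0.0632] [-0.1132 -0.001   0.064 ]
3 72 [-0.1138  0.0507  0.0632] [-0.1136  0.0508  0.0633]
4 72 [-0.1133  0.1023  0.0628] [-0.1128  0.1027  0.0639]
handle [-0.01525507  0.00594904  0.27991302]
```

View pics/out.png

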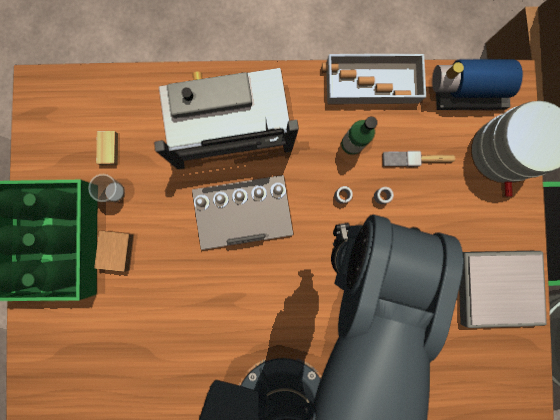

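```bash
cat >> h.py <<'E'
def objs(f=None):
    im,d,m=snap('top',f); W,_,_=cloud(d,m); Z=W[...,2]
    reg=np.zeros(Z.shape,bool); reg[150:330,295:450]=1
    nc,lab,st,_=cv2.connectedComponentsWithStats((reg&(Z>.022)).astype(np.uint8)); out=[]
    for i in range(1,nc):
        if 80<st[i,4]<260:
            zt=np.nanpercentile(Z[lab==i],90); q=W[(lab==i)&(Z>zt-.006)]
            c,rad=cv2.minEnclosingCircle(q[:,:2].astype(np.float32)); b=(q[:,:2].max(0)+q[:,:2].min(0))/2
            if .043<zt<.055 and .0205<rad<.0245: out.append((np.array(c)+b)/2)
    P=tocab(W); seats=[]
    for i in range(5):
        k=(abs(P[...,0]+.1145)<.03)&(abs(P[...,1]-(i-2)*.052)<.024)&(P[...,2]>.07)&(P[...,2]<.09)
        q=P[k]; seats.append((i,)+tuple(np.r_[(q[:,:2].max(0)+q[:,:2].min(0))/2,np.median(q[:,2])].round(4)) if len(q)>60 else None)
    return out,seats
def spig(i,z): return w(-.1145,(i-2)*.052-.0005,z)
def pick(xy):
    q=ori(); p=np.array([xy[0],xy[1],.03])
    r.grip(.075,40)
    r.move_l(tcp(p+[0,0,.12],q),q,.25)
    hit=r.move_l(tcp(p,q),q,.12,10)
    r.grip(.0,40); print('pick',hit,f()); r.move_l(tcp(p+[0,0,.12],q),q,.2)
def place(i):
    q=ori()
    r.move_l(tcp(spig(i,.145),q),q,.25)
    r.move_l(tcp(spig(i,.102),q),q,.12)
    hit=r.move_l(tcp(spig(i,.0572),q),q,.04,12)
    z=r.get_state()['ee_pos'][2]+.008-.030
    print('place',i,hit,'bottom',round(z,4),f()); return z
def release(i):
    q=ori(); r.grip(.07); r.move_l(tcp(spig(i,.15),q),q,.2)
E
python3 - <<'E'
from h import *
o,_=objs(); print(np.round(o,4))
c=min(o,key=lambda p:np.hypot(p[0]-.561,p[1]+.174)); print(c)
r.goto(tcp([c[0]-.05,c[1],.2],ori()),ori())
pick(c); z=place(0)
if z<.033: release(0)
print(objs('p1'))
E
```

```text
[[ 0.5611 -0.1747]
 [ 0.5583 -0.2838]]
[ 0.56110058 -0.17465002]
pick False (array([-0.8, -0.1,  4.8]), 0.0425, 20.0)
place 0 True bottom 0.0287 (array([0.4, 0.4, 5.7]), 0.0427, 23.1)
([array([ 0.55863549, -0.28404789]), array([ 0.45799994, -0.30039235])], [None, None, None, None, None])
```

Run:
```python
from h import *
for t,i in [((.5585,-.284),1),((.458,-.300),3)]:
    o,_=objs(); c=min(o,key=lambda p:np.hypot(p[0]-t[0],p[1]-t[1])); print(np.round(o,4),c.round(4))
    if np.hypot(*(c-t))>.01: print('MOVED'); break
    pick(c); z=place(i)
    if z>.033: break
    release(i)
q=ori(); r.move_l(tcp(spig(4,.30),q),q,.25)
r.goto(tcp(w(-.30,.12,.32),q),q)
print(objs('p3'),f())
```

```text
[[ 0.5581 -0.2839]
 [ 0.4578 -0.3004]] [ 0.5581 -0.2839]
pick False (array([-1. ,  0.4,  6. ]), 0.0433, 27.3)
place 1 True bottom 0.0288 (array([-0.3,  0.5,  5.7]), 0.0434, 31.1)
[[ 0.4585 -0.3004]
 [ 0.4219 -0.1706]] [ 0.4585 -0.3004]
pick False (array([-1. ,  1.5,  6.1]), 0.0433, 35.5)
place 3 True bottom 0.0288 (array([ 0.4, -0.5,  5.7]), 0.043, 39.8)
([array([ 0.42183498, -0.17093265])], [(0, np.float64(-0.113), np.float64(-0.1041), np.float64(0.074)), (1, np.float64(-0.1131), np.float64(-0.0526), np.float64(0.0736)), None, (3, np.float64(-0.1135), np.float64(0.0511), np.float64(0.0735)), None]) (array([0.2, 0.8, 0. ]), 0.0702, 42.4)
```

View pics/p3.png

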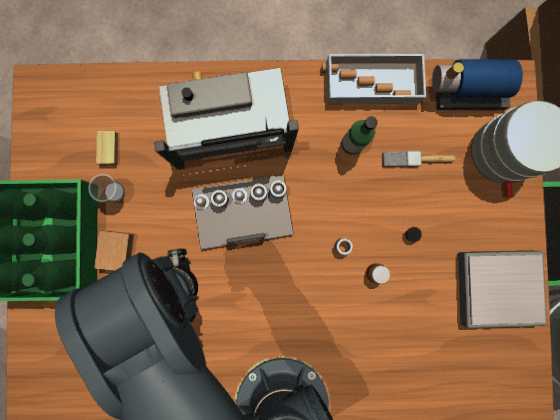

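Three sleeves are seated (tops at 74 mm). One is left at px (344,247).

Run:
```python
from h import *
q=ori()
o,_=objs(); c=o[0]; print(o)
r.goto(tcp([c[0],c[1],.2],q),q)
pick(c); z=place(4)
if z<.033: release(4)
q=ori(.4); r.move_l(tcp(spig(4,.30),ori()),ori(),.25); r.goto(tcp(w(-.35,.12,.30),q),q)
r.hold(.2); print(objs('p4'),f())
```

```text
[array([ 0.42202519, -0.17130294])]
pick False (array([-1.3,  0.7,  7.6]), 0.0438, 46.0)
place 4 True bottom 0.0288 (array([-0.3, -0. ,  7. ]), 0.0431, 50.1)
([], [(0, np.float64(-0.1128), np.float64(-0.1042), np.float64(0.0736)), (1, np.float64(-0.1132), np.float64(-0.0524), np.float64(0.0736)), None, (3, np.float64(-0.1127), np.float64(0.0519), np.float64(0.0734)), (4, np.float64(-0.1136), np.float64(0.1033), np.float64(0.0734))]) (array([ 0.4,  0.8, -0.6]), 0.0702, 53.0)
```

Run:
```python
from h import *
q=ori(.4); d=R.from_quat(q[[1,2,3,0]]).as_matrix()[:,2]
r.grip(.05,50)
g=w(-.2295,0,.066)
r.goto(tcp(g-d*.13,q),q)
print(r.move_l(tcp(g,q),q,.1,12),f())
r.grip(0,50); print(f())
print(r.move_l(tcp(w(-.0785,0,.066),q),q,.06,20),f(),tocab(tcp(r.get_state()['ee_pos'],q,-.008)))
r.hold(.4); print(f())
r.grip(.045)
r.move_l(tcp(w(-.08,0,.066)-d*.14,q),q,.2)
q=ori(); r.goto(tcp(w(-.25,0.05,.32),q),q)
im,dd,m=snap('top','in'); W,_,_=cloud(dd,m); P=tocab(W)
k=(im.max(-1)<60)&(P[...,2]>.055)&(P[...,2]<.09)&(P[...,0]<-.05)&(P[...,0]>-.13)&(abs(P[...,1])<.06)
print('rackh',k.sum(),np.nanmedian(P[k],0))
k=(im.max(-1)<60)&(P[...,2]>.2)&(P[...,0]<.04)&(P[...,0]>-.09)&(P[...,1]>-.06)&(P[...,1]<.06)
print('handle',np.nanmedian(P[k],0)); snap('scene','in_s')
```

```text
False (array([ 0.5, -0.2, -0.2]), 0.0501, 55.5)
(array([-1.5,  0.3,  6.2]), 0.0105, 56.0)
False (array([-11.4,  -1. ,  15.4]), 0.01, 58.6) [-0.07925003  0.00010819  0.06668639]
(array([-10.3,  -1.7,  15.9]), 0.0103, 59.0)
rackh 39 [-0.08293235 -0.00080048  0.06785273]
handle [-0.01485124  0.004868    0.27988093]
```

View pics/in.png

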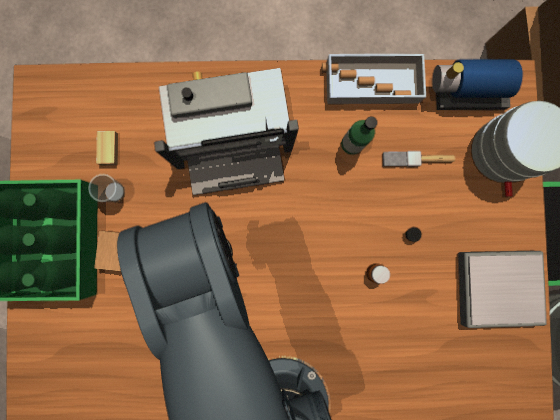

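```bash
python3 - <<'E'
from h import *
q=ori()
r.grip(.045,60)
r.goto(tcp(hp(.17,.02),q),q)
print(r.move_l(tcp(hp(.09,.02),q),q,.1,12),f())
r.grip(0,60); print(f())
for g,th,v in [(.112,.02,.05),(.112,.15,.05),(.112,.28,.05),(.112,.42,.05)]:
    r.move_l(tcp(hp(g,th),q),q,v); print(g,th,f())
snap('scene','unhook')
E
python3 -c "
import cv2; i=cv2.imread('pics/unhook.png')[150:330,140:360]; cv2.imwrite('pics/unhook_c.png',cv2.resize(i,None,fx=3.3,fy=3.3,interpolation=2))"
```

```text
False (array([ 0.7,  0.2, -0.3]), 0.0449, 63.3)
(array([0.4, 0.7, 5.6]), 0.0118, 63.7)
0.112 0.02 (array([ 1.6,  0.6, -6.8]), 0.0122, 64.3)
0.112 0.15 (array([ 3.4, -0.6, -6.7]), 0.012, 64.8)
0.112 0.28 (array([ 3.5, -0.9, -6.6]), 0.0121, 65.3)
0.112 0.42 (array([ 1.7, -1.4, -6.6]), 0.0119, 65.8)
```

View pics/unhook_c.png

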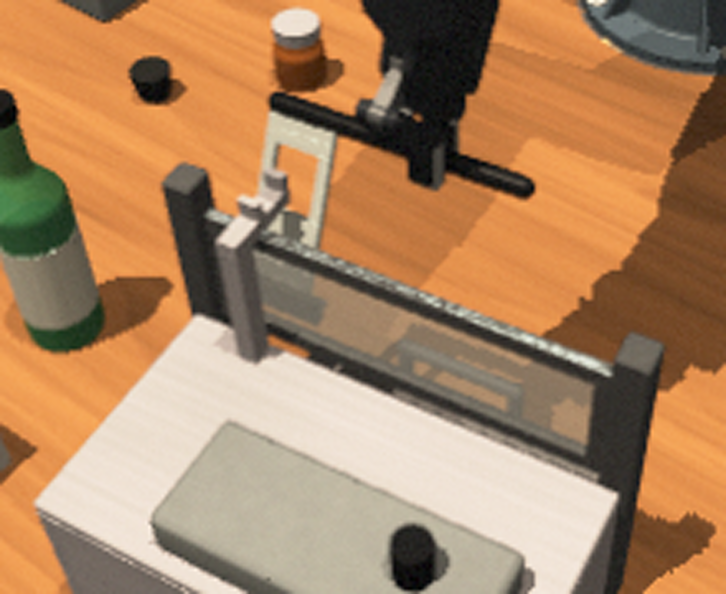

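The bar is clear of the catch and leaning out, so I'll lower the guard.

```bash
python3 - <<'E'
from h import *
q=ori()
r.move_l(tcp(hp(.03,.42),q),q,.06); print(f())
print(r.move_l(tcp(hp(-.006,.40),q),q,.03,9),f(),'grasp z',r.get_state()['ee_pos'][2]+.008,'shut z',hp(0,.40)[2])
r.hold(.3); r.grip(.05); print(f())
r.move_l(tcp(hp(.13,.40),q),q,.15)
r.goto(tcp(w(-.33,.1,.32),q),q); r.hold(.3)
im,dd,m=snap('top','end'); W,_,_=cloud(dd,m); P=tocab(W); dark=im.max(-1)<60
k=dark&(P[...,2]>.15)&(P[...,2]<.22)&(P[...,0]<-.03)&(P[...,0]>-.1)&(P[...,1]>-.06)&(P[...,1]<.06)
print('handle',k.sum(),np.nanmedian(P[k],0))
k=dark&(P[...,2]>.055)&(P[...,2]<.09)&(P[...,0]<-.05)&(P[...,0]>-.13)&(abs(P[...,1])<.06)
print('rackh',k.sum(),np.nanmedian(P[k],0))
snap('scene','end_s')
E
python3 -c "
import cv2; i=cv2.imread('pics/end_s.png')[130:380,130:430]; cv2.imwrite('pics/end_c.png',cv2.resize(i,None,fx=2.4,fy=2.4,interpolation=2))"
```

```text
(array([ 2.8, -2.1, -7.4]), 0.0118, 67.3)
True (array([-4.1, -0.8,  6.5]), 0.0122, 68.2) grasp z 0.17743060614491865 shut z 0.17513262425036064
(array([ 0.5, -0.6,  0.1]), 0.0503, 68.9)
handle 266 [-0.06247291 -0.00120895  0.17932985]
rackh 19 [-0.08296644 -0.0008707   0.0672374 ]
```

View pics/end_c.png

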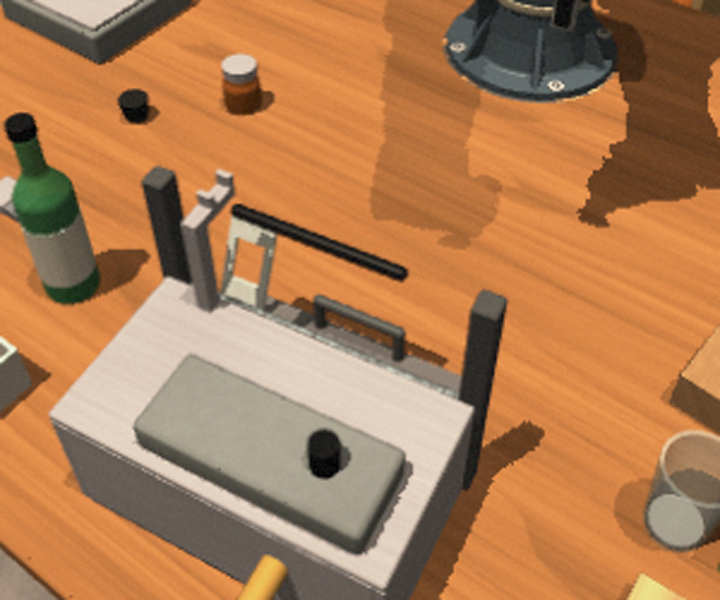

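Run:
```python
from h import *
z=np.load('/tmp/top.npz'); m=r.camera_model('top'); im,d,_=snap('top')
for dd in (z['d'],d):
    P=tocab(cloud(dd,m)[0])
    k=(P[...,2]>.017)&(P[...,2]<.032)&(abs(P[...,1])<.11)&(P[...,0]<-.06)&(P[...,0]>-.2)
    k2=(P[...,2]>.06)&(P[...,2]<.08)&(abs(P[...,1])<.03)&(P[...,0]<-.06)&(P[...,0]>-.12)
    print('front edge',np.percentile(P[k][:,0],[1,3,5]).round(4),'handle',k2.sum(),np.median(P[k2],0).round(4))
r.finish_job()
```

```text
front edge [-0.0879 -0.0875 -0.0872] handle 105 [-0.0782  0.0004  0.0699]
front edge [-0.0878 -0.0875 -0.0872] handle 102 [-0.0782  0.0009  0.0697]
the job is handed in; nothing more can be done
```

I finished the whole job and handed it in at about 70 s of the 210 s allowed. I don't have the verdict, because handing in reports none.

**What I did:** I hung the guard in the catch and pulled the rack out. The four sleeves on the bench went onto spigots 0, 1, 3 and 4, and I slid the rack back in with the guard still hung. Then I unhooked the guard and lowered it slowly by hand until it was shut.

**Last checks:**
- **Guard:** the handle height matches a guard reading of about 0, so it is shut.
- **Rack:** its front edge is within 0.1 mm of where it started. Two earlier handle readings put it about 3 mm further out. They came from only a few pixels, and the denser edge and handle comparison did not bear them out.
- **Sleeves:** with the rack still out, all four tops read 73.4–73.6 mm, against 74 mm expected. They were centred within about 2 mm. I could not see them again once the rack was in.
- **Other things on the bench:** the ones I could see in the last pictures (bung, jar, bottle, beaker, box) were upright and looked unmoved; I didn't measure them.

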